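# Click the firing-log cartridge home in the kiln controller

### The arm

A 7-joint arm with a two-finger parallel gripper is mounted at the origin on the work surface. World frame = base frame: x ahead of the robot, y to its left, z up, the work surface at z = 0. Lengths are in m, angles in degrees, forces in N, time in s.
With the tool pointing down it reaches from about 0.425 to 0.875 m from the base axis. Payload 4.7 kg.
Tool frame: the origin (TCP) lies at the very end of the fingers, on their centre line; the grasp point (between the pads) lies 19 mm behind it; z points along the fingers, y is the line along which they close (so a half turn about z gives the same grasp; the last joint's range is limited). The gripper opens to 87 mm and grips with 3 to 60 N. Pads are 19 mm wide; open, the fingers measure 117 mm over their backs; the gripper's body (75 mm by 190 mm) begins 51 mm behind the grasp point.
Start: joints at [-65.827, 18.392, -4.016, 83.108, 1.295, 78.541, -3.26], TCP at [0.258, 0.597, 0.223] pointing down, gripper open.
Joint ranges: [-163.93, 163.93], [-17.29, 119.83], [-79.2, 71.16], [3.27, 140.29], [-89.18, 269.18], [5.43, 117.66], [-154.24, 154.24]. Speed limits (degrees/s): [147.25, 147.25, 180, 180, 180, 180, 180].

### API

Orientations are given as a 3x3 rotation matrix whose columns are the frame's x, y, z axes.
In Python, from station import * gives the robot as it stands. The module is installed in compiled form; this text tells all that it offers.
- The arm moves only by the tool carry_out, never from a script. Its arguments are lists of equal length, an entry for each row: "hand": the gripper's target within -1 to 1 (shut at 1, half-way at 0, fully open at -1); "slide": the shift along the tool's x, y, z in cm, a list of three; "angular": the turn, a rotation vector about the tool's x, y, z in rad, a list of three. A call has 1 to 12 rows; each row shifts and turns the commanded pose from where the row before left it, along the tool's axes as they then stand; what a row does not reach is not made up. A row lasts 1/8 s, in which the tool goes at most 62.5 mm and 10.7 degrees, less where a joint would pass 70% of its speed; a pose out of reach is approached as far as the arm can. A call with a gripper value outside its range is refused whole. The fingers move at their own pace and stop on an object; "grip_force" is the grip in N (left out, the last holds). Time passes only in rows, so rows that do not move let the fingers close. It gives the time, the measured TCP pose, the force, the opening and the grip force at its end, in the units of the state.
- state(): the state, without advancing time (a new reading comes with each control period).
- grab_frame(name): name is "scene" or "top" or "wrist"; returns (picture, depth): 384x512x3 uint8, blue, green, red; 384x512 float32, m along the optical axis (not along the pixel's ray), 0 where there is no reading.
- camera_info(name): a dict with "K" (3x3 intrinsics, pixels), "world_to_cam" (4x4, takes a point from world to camera coordinates). Camera axes: x right, y up, looking along -z (the intrinsics and any distortion apply to the point x, -y, -z); pixel columns grow to the right and rows downward; lengths in m; the calibration is good to about 2 mm. A picture is of the moment at which its call begins: read the wrist's pose just before it. camera_info takes no time and is no camera call; for the wrist camera it gives the pose at the moment of the call.
- hand_in(): hands the job in; it is judged then, once.
The state is a dict: "time_s": time; "joints": joint angles; "qd": joint speeds; "effort": joint torques, N m; "tcp_pos": TCP position; "eef_rot": TCP orientation; "contact_force": force on the tool from outside, world axes, zero at the start; "ft_torque": the same for the moment, N m; "grip_width": opening from 0.0 (shut) to 1.0 (fully open); "gripper_force": force on a finger pad.
Only numpy, scipy, OpenCV 4.12 (cv2) and the standard library are available. Lean on these libraries where they do the work, as an engineer would, in place of code of your own. Each camera call takes 0.05 s, during which the arm holds its last target. There are 200 camera calls.

### The job

Take the orange firing-log cartridge out of the wooden caddy, put it into the slot on top of the kiln controller and click it fully home, firmly but without forcing it. The slot is a push-push one and nobody can see which way its catch stands, so a push may make the cartridge pop up again instead of staying down: let go, feel its top with a light touch to make sure that it has stayed down, and click it again if it has not. Leave the other two cartridges, the pottery and the glaze jar on the bench as they are.

Things in the scene. Friction and masses are not known exactly. Their poses are not given: they have to be found in the camera images.
- controller: Kiln controller: grey desk console with sloping front (display, keys, knob), 180 deep (x) x 220 wide (y) x 105 mm high, fixed. Origin on the bench under it; the open slot is 35 mm to its +y side, a second bay at -45 mm has a flat black blanking plate. x points away from the front. More than 25 N on its housing, bezel or the stop in the slot breaks it.
- slot (a point): Centre of the slot's mouth, level with the top of its black bezel (111 mm above the bench, 6 mm above the console's top). The slot goes straight down, 35.2 mm long along y, 15.6 mm wide along x, with a 4 mm yellow 45 degree lead-in all round. In it is a push-push spring tray, up or caught down. Each full push to the firm stop (11 N) and letting go changes it: up to caught, caught to up.
- home_top (a point): Point on the slot's axis 22 mm above the bezel: the cartridge's top when fully home (1 mm more or less). Popped up it stands 31 mm above the bezel; put in but not pushed, 28 or 37 mm: its plug then meets the contacts, 7 N push it on for good over 6 mm. Spring: 2 N up, 3 N caught; the catch changes 4.2 mm below home, the rubber stop begins 4.4 mm below, 10 N/mm.
- cartridge_center (a point): Centre of the orange cartridge, half-way up: upright block 14 thick (x), 34 wide (y), 72 mm tall (z), about 55 g, ribs near its top, a narrower plug (11 x 31 x 8 mm) at its foot. It stands 20 mm deep in one pocket of the caddy. It fits the slot with its x along the slot's x, either way round. Grip it across its thickness by its top 20 mm: the rest would bring the fingers onto the bezel.
- caddy: Wooden caddy block, 56 (x) x 156 (y) x 28 mm high, fixed. Origin: centre of its underside. Three pockets 20 mm deep in a row along its y, at -48, 0 and +48 mm, for one cartridge each; any of them may hold the orange one.
- spare_a_center (a point): Centre of the grey cartridge, same shape and size as the orange one, in another pocket of the caddy. To be left alone.
- spare_b_center (a point): Centre of the blue cartridge, same shape and size, in another pocket of the caddy. To be left alone.
- cup: Terracotta cup, 74 mm across, 78 mm tall; origin at the centre of its underside. To be left alone.
- jar: Blue glaze jar with black lid, 66 mm across, 85 mm tall; origin at the centre of its underside. To be left alone.
- bisque_bowl: Open terracotta bowl, 100 mm across, 46 mm tall; origin at the centre of its underside. To be left alone.

How it is judged:
By the outcome, as a careful person would: the job done as asked, in the order asked, and still so for the second after the job is handed in, with the robot touching nothing.
It also fails if it takes over 70 s, if anything falls off the work surface, if the arm or the gripper's body presses on something with over 40 N, if the wrist force passes 120 N, or if a joint passes its speed limit or range.

## Working session

There is one attempt and no reset: what is moved stays moved. The work goes in short steps, Python scripts to look and compute and a tool call to move; the robot and the scene stay as the last step left them, time stands still between calls to the robot, and variables do not carry over. Pictures are saved under pics/ and viewed, at most 10 in all, crops included, and the job is handed in when it is done.

Besides the shell and the picture viewer there is one more tool, called after "Call:" as name(argument=value, ...) on one line, values as JSON. carry_out: Moves the arm, as the interface text tells. Its arguments: {"type":"object","properties":{"hand":{"type":"array"},"slide":{"type":"array"},"angular":{"type":"array"},"grip_force":{"type":"number"}},"required":["hand","slide","angular"]}

```bash
mkdir -p pics; python3 - <<'E'
from station import *
import cv2, numpy as np
s=state(); print(s)
ims=[]
for n in("scene","top"):
    p,d=grab_frame(n); c=camera_info(n); np.savez(n+".npz",p=p,d=d,K=c["K"],W=c["world_to_cam"]); print(n,c)
    cv2.imwrite(f"pics/{n}1.png",p)
E
```

```text
{'time_s': 0.0, 'joints': array([-65.82979688,  18.43844611,  -4.01538481,  83.17468998,
         1.29457094,  78.54067666,  -3.25962413]), 'qd': array([-0.02552456,  0.00884408,  0.05201026,  0.06118056, -0.00133913,
        0.0939593 , -0.01314204]), 'effort': array([-3.21633679e-04, -4.91290855e+01, -4.04090155e-01, -3.12527204e+01,
       -6.39306614e-02,  4.39245184e-02,  1.73000572e-04]), 'tcp_pos': array([0.25758089, 0.59618356, 0.2214703 ]), 'eef_rot': array([[-9.18029569e-01,  3.96511372e-01, -6.65309074e-04],
       [ 3.96511919e-01,  9.18027854e-01, -1.77720326e-03],
       [-9.39090393e-05, -1.89532812e-03, -9.99998199e-01]]), 'contact_force': array([-0.08823479, -0.78578421, -0.08803272]), 'ft_torque': array([ 0.03451772, -0.02862743, -0.04002651]), 'gripper_force': 0.0, 'grip_width': 1.0034032879757462}
scene {'K': array([[374.50303472,   0.        , 256.09097832],
       [  0.        , 374.50303472, 193.3669766 ],
       [  0.        ,   0.        ,   1.        ]]), 'world_to_cam': array([[-0.57665482,  0.81693571, -0.00923353,  0.31925901],
       [-0.56566975, -0.3910867 ,  0.72599513,  0.23105411],
       [ 0.58948024,  0.42387173,  0.68763785, -1.44323894],
       [ 0.        ,  0.        ,  0.        ,  1.        ]])}
top {'K': array([[419.44427882,   0.        , 251.57781338],
       [  0.        , 419.44427882, 194.55151463],
       [  0.        ,   0.        ,   1.        ]]), 'world_to_cam': array([[-0.02532377, -0.99965943,  0.00630395, -0.00139687],
       [ 0.99748467, -0.02485006,  0.06638386, -0.57056138],
       [-0.0662046 ,  0.00796919,  0.99777424, -1.30496395],
       [ 0.        ,  0.        ,  0.        ,  1.        ]])}
```

View pics/scene1.png

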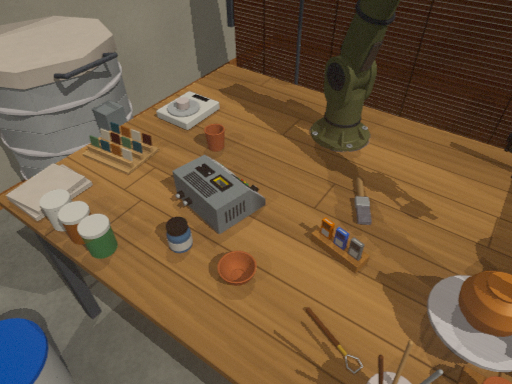

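View pics/top1.png

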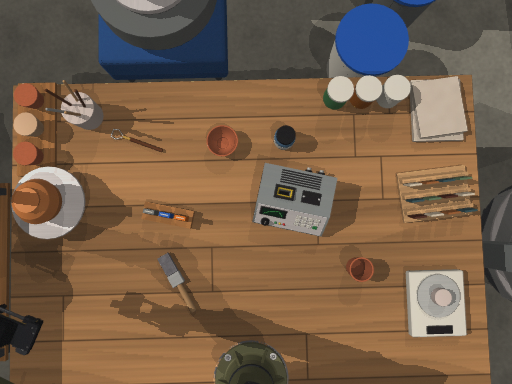

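Scene view: caddy at (340,247) with the orange cartridge at its left end (326,228), controller at (215,190). Top view: orange at about (180,217), the right end of the caddy; slot with yellow rim at about (286,192), controller tilted by roughly 10°.

```bash
cat > h.py <<'E'
import numpy as np, cv2
def ray(c,u,v):
    K,W=c["K"],c["W"]; R=W[:3,:3]; o=-R.T@W[:3,3]
    d=R.T@np.array([(u-K[0,2])/K[0,0],-(v-K[1,2])/K[1,1],-1.]); return o,d   # d has unit depth
def plane(c,u,v,z):
    o,d=ray(c,u,v); return o+d*(z-o[2])/d[2]
def bydepth(c,u,v,dep):
    o,d=ray(c,u,v); return o+d*dep
def tri(r1,r2):
    A=np.c_[r1[1],-r2[1]]; t=np.linalg.lstsq(A,r2[0]-r1[0],rcond=None)[0]
    a=r1[0]+t[0]*r1[1]; b=r2[0]+t[1]*r2[1]; return (a+b)/2,np.linalg.norm(a-b)
def mask(p,lo,hi,box):
    m=cv2.inRange(cv2.cvtColor(p,cv2.COLOR_BGR2HSV),np.array(lo),np.array(hi)); k=np.zeros_like(m); x0,y0,x1,y1=box; k[y0:y1,x0:x1]=m[y0:y1,x0:x1]; return k
def cloud(c,m):
    v,u=np.nonzero((m>0)&(c["d"]>0)); return np.array([bydepth(c,a,b,c["d"][b,a]) for a,b in zip(u,v)]).reshape(-1,3),np.c_[u,v]
E
python3 - <<'E'
from h import *
T=np.load("top.npz");S=np.load("scene.npz")
def show(n,c,lo,hi,box):
    P,uv=cloud(c,mask(c["p"],lo,hi,box))
    if len(P): print(n,len(P),uv.mean(0).round(1),"mean",P.mean(0).round(3),"min",P.min(0).round(3),"max",P.max(0).round(3))
    return P,uv
show("orT",T,(8,190,170),(20,255,255),(170,205,195,225))
show("orS",S,(8,190,150),(20,255,255),(315,212,338,245))
show("blT",T,(105,100,80),(130,255,255),(140,200,195,225))
show("yelT",T,(22,120,100),(35,255,255),(255,165,320,235))
show("yelS",S,(22,120,100),(35,255,255),(170,150,270,230))
# caddy axis: all raised points 20..32mm near
P,_=cloud(T,mask(T["p"],(0,0,0),(180,255,255),(135,192,205,232)))
for lo,hi in((.02,.035),(.06,.1)):
    q=P[(P[:,2]>lo)&(P[:,2]<hi)][:,:2].astype(np.float32); r=cv2.minAreaRect(q*1000); print("caddy",lo,len(q),r)
P,_=cloud(T,mask(T["p"],(0,0,0),(180,255,255),(240,150,350,245)))
q=P[(P[:,2]>.095)&(P[:,2]<.12)][:,:2].astype(np.float32); print("ctrl top",len(q),cv2.minAreaRect(q*1000))
big=np.hstack([cv2.resize(T["p"][195:235,140:200],None,fx=6,fy=6),cv2.resize(T["p"][155:240,245:340],None,fx=4,fy=4)[:240]])
cv2.imwrite("pics/crop1.png",big)
E
```

```text
orT 29 [178.9 217.6] mean [0.503 0.204 0.08 ] min [0.495 0.188 0.075] max [0.511 0.22  0.085]
orS 45 [328.8 222. ] mean [0.497 0.202 0.071] min [ 0.422  0.157 -0.002] max [0.513 0.22  0.082]
blT 45 [164.4 214.3] mean [0.513 0.248 0.078] min [0.505 0.232 0.029] max [0.521 0.278 0.084]
yelT 58 [284.6 193.3] mean [ 0.566 -0.112  0.105] min [ 0.476 -0.135  0.053] max [ 0.585 -0.09   0.114]
yelS 48 [224.4 180.4] mean [ 0.55  -0.114  0.101] min [ 0.46  -0.136  0.036] max [ 0.58  -0.055  0.113]
caddy 0.02 672 ((513.870849609375, 249.65408325195312), (156.56146240234375, 55.664459228515625), 77.26042175292969)
caddy 0.06 183 ((514.0218505859375, 248.71372985839844), (128.40980529785156, 14.569031715393066), 77.21587371826172)
ctrl top 3219 ((568.4463500976562, -146.84194946289062), (220.5772705078125, 137.1884002685547), 76.95601654052734)
```

View pics/crop1.png

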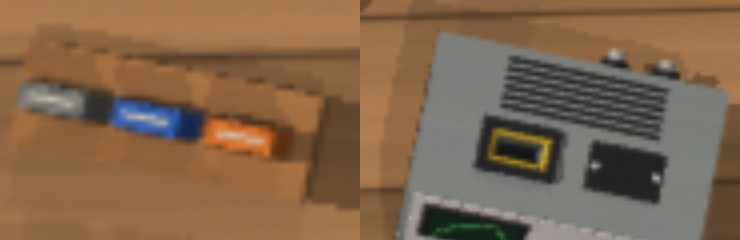

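The crop shows the caddy, with grey, blue and orange from left to right, and the slot with its yellow rim left of the blanking plate. Heights check out: cartridge top 80 mm, bezel about 112 mm. Yaw is about −12.8° for both. Next I turn and go above the orange cartridge.

Call:
carry_out(hand=[-1,-1,-1,-1,-1,-1,-1,-1], slide=[[0,0,0],[0,0,0],[0,0,0],[0,0,0],[0,0,0],[0,0,0],[0,0,0],[0,0,0]], angular=[[0,0,0.1735],[0,0,0.1735],[0,0,0.1735],[0,0,0.1735],[0,0,0.1735],[0,0,0.1735],[0,0,0.1735],[0,0,0.1735]])

```text
time_s: 1.1
tcp_pos: [0.2576, 0.5964, 0.2219]
eef_rot: [[0.229, 0.974, -0.0], [0.974, -0.229, -0.001], [-0.001, -0.0, -1.0]]
contact_force: [-0.5, 0.5, 0.5]
grip_width: 0.998
gripper_force: 0.0
```

Call:
carry_out(hand=[-1,-1,-1,-1,-1,-1,-1,-1,-1,-1], slide=[[-4,4,0],[-4,4,0],[-4,4,0],[-4,4,0],[-4,4,0],[-4,4,0],[-4,4,0],[-4,4,0],[0,0,0],[0,0,0]], angular=[[0,0,0],[0,0,0],[0,0,0],[0,0,0],[0,0,0],[0,0,0],[0,0,0],[0,0,0],[0,0,0],[0,0,0]])

```text
time_s: 2.35
tcp_pos: [0.4978, 0.2138, 0.2222]
eef_rot: [[0.223, 0.975, -0.001], [0.975, -0.223, 0.0], [0.0, -0.001, -1.0]]
contact_force: [-0.4, 0.7, -0.2]
grip_width: 1.0
gripper_force: 0.0
```

```bash
cat >> h.py <<'E'
def snap(n,f):
    from station import grab_frame,camera_info,state
    c=camera_info(n); p,d=grab_frame(n); s=state(); np.savez(f+".npz",p=p,d=d,K=c["K"],W=c["world_to_cam"]); cv2.imwrite(f"pics/{f}.png",p)
    print(s["time_s"],"tcp",s["tcp_pos"].round(4),"yaw y",np.degrees(np.arctan2(s["eef_rot"][1,1],s["eef_rot"][0,1])).round(2),"z",s["eef_rot"][:,2].round(4),"F",s["contact_force"].round(2)); return np.load(f+".npz"),s
E
python3 -c "
from h import *
snap('wrist','w1')"
```

```text
2.4 tcp [0.4975 0.2147 0.2222] yaw y -12.78 z [-1.e-03  4.e-04 -1.e+00] F [-0.03  0.42 -0.06]
```

View pics/w1.png

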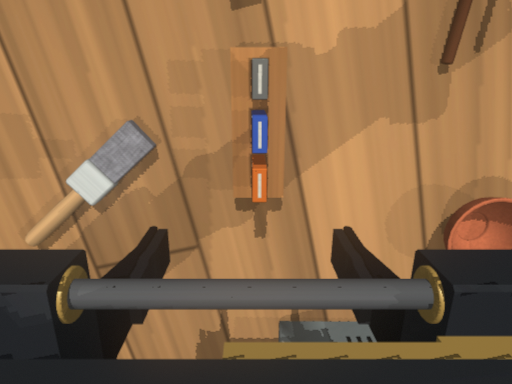

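Wrist view: cartridges in a column, orange at (260,184), aligned with the image axes. Now I measure it.

```bash
python3 - <<'E'
from h import *
c=np.load("w1.npz");T=np.load("top.npz");S=np.load("scene.npz")
m=mask(c["p"],(5,170,120),(20,255,255),(245,160,275,206)); P,uv=cloud(c,m)
t=P[:,2]>.07; print("depth",t.sum(),P[t].mean(0),P[:,2].max(),cv2.minAreaRect((P[t][:,:2]*1000).astype(np.float32)), uv[t].mean(0))
# label = whitish inset on the top: centre it in wrist & top & scene, triangulate
def white(c,box):
    m=mask(c["p"],(0,0,150),(180,110,255),box); v,u=np.nonzero(m); print(len(u),u.mean(),v.mean()); return u.mean(),v.mean()
w=white(c,(252,164,268,202)); a=white(T,(172,210,190,224))
print("tri",tri(ray(c,*w),ray(T,*a))); print(plane(c,*w,.08),plane(T,*a,.08))
r=cv2.minAreaRect(uv[t].astype(np.float32)); print(r, plane(c,*r[0],.08))
E
```

```text
depth 407 [0.50378483 0.20145388 0.07879105] 0.08142684984687176 ((503.6666564941406, 199.6011962890625), (34.00224685668945, 13.610672950744629), 77.27747344970703) [258.86240786 183.32678133]
72 259.0 185.5
8 179.5 217.375
tri (array([0.50341257, 0.20149587, 0.08529291]), np.float64(0.000688642433385514))
[0.50351928 0.19979482 0.08      ] [0.50315697 0.2024115  0.08      ]
((259.0, 184.0), (36.0, 14.0), 90.0) [0.50383818 0.20124147 0.08      ]
```

Call:
carry_out(hand=[-1,-1,-1,-1,-1,-1,-1], slide=[[-1.2,0.9,2],[0,0,4],[0,0,4],[0,0,3],[0,0,3],[0,0,0],[0,0,0]], angular=[[0,0,0],[0,0,0],[0,0,0],[0,0,0],[0,0,0],[0,0,0],[0,0,0]])

```text
time_s: 3.28
tcp_pos: [0.5047, 0.201, 0.0636]
eef_rot: [[0.221, 0.975, 0.001], [0.975, -0.221, 0.001], [0.001, 0.001, -1.0]]
contact_force: [-0.7, 0.7, 0.4]
grip_width: 1.002
gripper_force: 0.0
```

Call:
carry_out(hand=[1,1,1,1,1,1,1,1,1,1,1,1], slide=[[0,0,0],[0,0,0],[0,0,0],[0,0,0],[0,0,0],[0,0,0],[0,0,0],[0,0,0],[0,0,0],[0,0,0],[0,0,0],[0,0,0]], angular=[[0,0,0],[0,0,0],[0,0,0],[0,0,0],[0,0,0],[0,0,0],[0,0,0],[0,0,0],[0,0,0],[0,0,0],[0,0,0],[0,0,0]], grip_force=25)

```text
time_s: 4.78
tcp_pos: [0.5044, 0.1997, 0.0626]
eef_rot: [[0.223, 0.975, -0.0], [0.975, -0.223, 0.0], [0.0, -0.0, -1.0]]
contact_force: [0.4, 0.3, -1.0]
grip_width: 0.158
gripper_force: 24.9
```

Call:
carry_out(hand=[1,1,1,1,1,1,1], slide=[[0,0,-1],[0,0,-3],[0,0,-3],[0,0,-3],[0,0,-4],[0,0,-4],[0,0,0]], angular=[[0,0,0],[0,0,0],[0,0,0],[0,0,0],[0,0,0],[0,0,0],[0,0,0]])

```text
time_s: 5.65
tcp_pos: [0.5065, 0.2003, 0.2469]
eef_rot: [[0.223, 0.975, 0.007], [0.975, -0.223, 0.004], [0.005, 0.006, -1.0]]
contact_force: [0.4, 0.5, -0.7]
grip_width: 0.161
gripper_force: 24.9
```

Call:
carry_out(hand=[1,1,1,1,1,1,1,1,1,1,1], slide=[[-4,1.5,0],[-4,1.5,0],[-4,1.5,0],[-4,1.5,0],[-4,1.5,0],[-4,1.5,0],[-4,1.5,0],[-4,1.5,0],[-2,1.5,0],[0,0,0],[0,0,0]], angular=[[0,0,0],[0,0,0],[0,0,0],[0,0,0],[0,0,0],[0,0,0],[0,0,0],[0,0,0],[0,0,0],[0,0,0],[0,0,0]])

```text
time_s: 7.02
tcp_pos: [0.5598, -0.1606, 0.2419]
eef_rot: [[0.222, 0.975, -0.001], [0.975, -0.222, 0.001], [0.001, -0.002, -1.0]]
contact_force: [-0.4, 0.7, -0.3]
grip_width: 0.156
gripper_force: 24.9
```

```bash
python3 -c "
from h import *
snap('wrist','w2')"
```

```text
7.075 tcp [ 0.56   -0.1602  0.2421] yaw y -12.78 z [-0.001   0.0012 -1.    ] F [-1.13  1.21 -0.92]
```

View pics/w2.png

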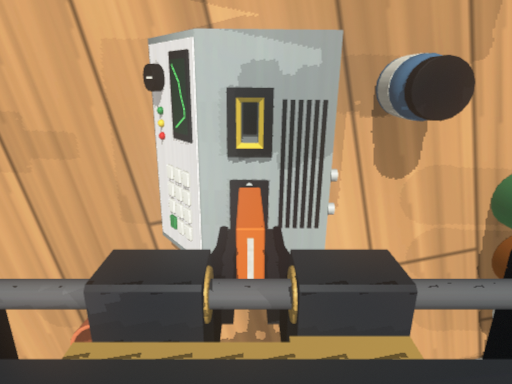

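Wrist view: the slot's yellow rim is centred near (250,123) in the black bezel, and the orange cartridge is held upright and straight at (250,230).

```bash
python3 - <<'E'
from h import *
c=np.load("w2.npz");T=np.load("top.npz");S=np.load("scene.npz")
def yel(c,box):
    v,u=np.nonzero(mask(c["p"],(20,110,90),(36,255,255),box)); r=cv2.minAreaRect(np.c_[u,v].astype(np.float32)); print(len(u),r); return r[0]
w=yel(c,(222,80,280,165)); t=yel(T,(272,180,302,205)); s=yel(S,(205,165,240,195))
for n,C,p in(("w",c,w),("t",T,t),("s",S,s)): print(n,plane(C,*p,.111))
print("tri w-t",tri(ray(c,*w),ray(T,*t)),"\ntri w-s",tri(ray(c,*w),ray(S,*s)))
P,uv=cloud(c,mask(c["p"],(0,0,0),(180,255,255),(228,90,273,156))); print("bezel z",np.median(P[P[:,2]>.1][:,2]), [ (plane(c,u,v,.111)*1000).round(1) for u,v in((227,88),(273,88),(227,158),(273,158))])
q=P[P[:,2]>.108]; r=cv2.minAreaRect((q[:,:2]*1000).astype(np.float32)); print(r)
P,uv=cloud(c,mask(c["p"],(5,150,60),(20,255,255),(225,180,280,285))); print("cart",P.min(0),P.max(0)); m=P[:,2]<.2; print(len(P),P[m].mean(0))
d=P[:,:2]-[.5600,-.1602]; print("tool x range",np.percentile(d@[.2212,.9752],[2,50,98]),"tool y",np.percentile(d@[.9752,-.2212],[2,50,98]))
E
```

```text
714 ((249.5, 123.0), (50.0, 29.0), 90.0)
62 ((284.41766357421875, 191.87059020996094), (14.85973834991455, 8.026427268981934), 12.52880859375)
50 ((225.85357666015625, 181.78176879882812), (25.858945846557617, 8.935001373291016), 3.012787342071533)
w [ 0.57003409 -0.11428772  0.111     ]
t [ 0.56973016 -0.11168493  0.111     ]
s [ 0.56111866 -0.100063    0.111     ]
tri w-t (array([ 0.56979485, -0.11250545,  0.11565905]), np.float64(0.0025588480097940595)) 
tri w-s (array([ 0.56490577, -0.10779138,  0.11004284]), np.float64(0.016649747541866475))
bezel z 0.11010241684221245 [array([558.2, -82.1, 111. ]), array([595.5, -90.6, 111. ]), array([ 543.8, -139.8,  111. ]), array([ 583.5, -148.8,  111. ])]
((570.1026000976562, -114.83507537841797), (55.67621994018555, 38.145172119140625), 76.75896453857422)
cart [ 0.55134627 -0.21284441  0.10648313] [ 0.57018266 -0.14251807  0.26433241]
2201 [ 0.56348395 -0.16280683  0.16218388]
tool x range [-0.01025747  0.01480083  0.01667838] tool y [-0.00651325  0.0002337   0.00695522]
```

Call:
carry_out(hand=[1,1,1,1,1,1], slide=[[4.75,0,0],[0,0,0],[0,0,3],[0,0,3],[0,0,1],[0,0,0]], angular=[[0,0,0.005],[0,0,0],[0,0,0],[0,0,0],[0,0,0],[0,0,0]])

```text
time_s: 7.82
tcp_pos: [0.5705, -0.1151, 0.1725]
eef_rot: [[0.227, 0.974, -0.001], [0.974, -0.227, 0.0], [0.0, -0.001, -1.0]]
contact_force: [0.5, 0.3, -0.1]
grip_width: 0.156
gripper_force: 24.9
```

Call:
carry_out(hand=[1,1,1,1,1,1], slide=[[0,0,0.25],[0,0,0.25],[0,0,0.25],[0,0,0.25],[0,0,0],[0,0,0]], angular=[[0,0,0],[0,0,0],[0,0,0],[0,0,0],[0,0,0],[0,0,0]])

```text
time_s: 8.57
tcp_pos: [0.5708, -0.1156, 0.1626]
eef_rot: [[0.228, 0.974, 0.0], [0.974, -0.228, 0.0], [0.0, 0.0, -1.0]]
contact_force: [-0.2, -0.8, -1.6]
grip_width: 0.157
gripper_force: 24.9
```

Call:
carry_out(hand=[1,1,1,1,1,1], slide=[[0.08,0,0.2],[0,0,0.2],[0,0,0.2],[0,0,0.2],[0,0,0],[0,0,0]], angular=[[0,0,0],[0,0,0],[0,0,0],[0,0,0],[0,0,0],[0,0,0]])

```text
time_s: 9.32
tcp_pos: [0.571, -0.1148, 0.1546]
eef_rot: [[0.228, 0.974, 0.0], [0.974, -0.228, 0.0], [0.0, 0.0, -1.0]]
contact_force: [0.3, -0.6, -0.6]
grip_width: 0.161
gripper_force: 24.9
```

Call:
carry_out(hand=[1,1,1,1,1,1,1,1], slide=[[0,0,0.3],[0,0,0.3],[0,0,0.3],[0,0,0.3],[0,0,0.3],[0,0,0.3],[0,0,0],[0,0,0]], angular=[[0,0,0],[0,0,0],[0,0,0],[0,0,0],[0,0,0],[0,0,0],[0,0,0],[0,0,0]])

```text
time_s: 10.32
tcp_pos: [0.5708, -0.1148, 0.1364]
eef_rot: [[0.228, 0.974, -0.0], [0.974, -0.228, 0.0], [0.0, -0.0, -1.0]]
contact_force: [-1.4, 0.4, -1.4]
grip_width: 0.161
gripper_force: 24.9
```

Call:
carry_out(hand=[1,1,1,1,1,1], slide=[[0,0,0.1],[0,0,0.1],[0,0,0.1],[0,0,0.1],[0,0,0],[0,0,0]], angular=[[0,0,0],[0,0,0],[0,0,0],[0,0,0],[0,0,0],[0,0,0]])

```text
time_s: 11.08
tcp_pos: [0.5708, -0.1148, 0.1324]
eef_rot: [[0.228, 0.974, -0.0], [0.974, -0.228, 0.0], [-0.0, -0.0, -1.0]]
contact_force: [-2.0, 0.8, -0.5]
grip_width: 0.155
gripper_force: 25.0
```

Call:
carry_out(hand=[1,1,1,1,1,1], slide=[[0,0,0.1],[0,0,0.1],[0,0,0.1],[0,0,0.1],[0,0,0],[0,0,0]], angular=[[0,0,0],[0,0,0],[0,0,0],[0,0,0],[0,0,0],[0,0,0]])

```text
time_s: 11.82
tcp_pos: [0.5708, -0.1148, 0.1283]
eef_rot: [[0.228, 0.974, -0.0], [0.974, -0.228, 0.0], [-0.0, -0.0, -1.0]]
contact_force: [-3.6, 0.1, -0.3]
grip_width: 0.159
gripper_force: 25.0
```

Call:
carry_out(hand=[1,1,1,1,1,1], slide=[[0,-0.06,0],[0,0,0.1],[0,0,0.1],[0,0,0.1],[0,0,0],[0,0,0]], angular=[[0,0,0],[0,0,0],[0,0,0],[0,0,0],[0,0,0],[0,0,0]])

```text
time_s: 12.58
tcp_pos: [0.5706, -0.1147, 0.1255]
eef_rot: [[0.228, 0.974, 0.001], [0.974, -0.228, -0.0], [-0.0, 0.001, -1.0]]
contact_force: [-0.9, -0.4, -1.4]
grip_width: 0.156
gripper_force: 24.9
```

Call:
carry_out(hand=[1,1,1,1,1,1], slide=[[0,0,0.1],[0,0,0.1],[0,0,0.1],[0,0,0.1],[0,0,0],[0,0,0]], angular=[[0,0,0],[0,0,0],[0,0,0],[0,0,0],[0,0,0],[0,0,0]])

```text
time_s: 13.32
tcp_pos: [0.5706, -0.1147, 0.1216]
eef_rot: [[0.228, 0.974, 0.0], [0.974, -0.228, -0.0], [0.0, 0.0, -1.0]]
contact_force: [0.9, -0.2, -0.7]
grip_width: 0.154
gripper_force: 24.9
```

Call:
carry_out(hand=[0,0,0,0,0,0,0,0], slide=[[0,0,0],[0,0,0],[0,0,0],[0,0,0],[0,0,-2],[0,0,-2],[0,0,0],[0,0,0]], angular=[[0,0,0],[0,0,0],[0,0,0],[0,0,0],[0,0,0],[0,0,0],[0,0,0],[0,0,0]])

```text
time_s: 14.32
tcp_pos: [0.5704, -0.1145, 0.1618]
eef_rot: [[0.228, 0.974, 0.0], [0.974, -0.228, 0.0], [0.0, 0.0, -1.0]]
contact_force: [0.5, -0.3, -0.7]
grip_width: 0.502
gripper_force: 0.0
```

Call:
carry_out(hand=[1,1,1,1,1,1,1,1,1,1], slide=[[0,0,0],[0,0,0],[0,0,0],[0,0,0],[0,0,0],[0,0,0],[0,0,0.5],[0,0,0.4],[0,0,0],[0,0,0]], angular=[[0,0,0],[0,0,0],[0,0,0],[0,0,0],[0,0,0],[0,0,0],[0,0,0],[0,0,0],[0,0,0],[0,0,0]])

```text
time_s: 15.58
tcp_pos: [0.5704, -0.1147, 0.1525]
eef_rot: [[0.228, 0.974, 0.0], [0.974, -0.228, 0.0], [0.0, 0.0, -1.0]]
contact_force: [0.7, -0.2, -0.6]
grip_width: 0.006
gripper_force: 0.0
```

```bash
python3 - <<'E'
from h import *
c,s=snap('scene','s2'); snap('wrist','w3')
cv2.imwrite("pics/s2c.png",cv2.resize(c["p"][130:250,150:300],None,fx=4,fy=4))
E
```

```text
15.625 tcp [ 0.5705 -0.1147  0.1526] yaw y -13.18 z [ 2.e-04  0.e+00 -1.e+00] F [ 0.29  0.68 -0.35]
15.675 tcp [ 0.5705 -0.1147  0.1527] yaw y -13.18 z [ 3.e-04  0.e+00 -1.e+00] F [ 0.21  0.76 -0.12]
```

View pics/s2c.png

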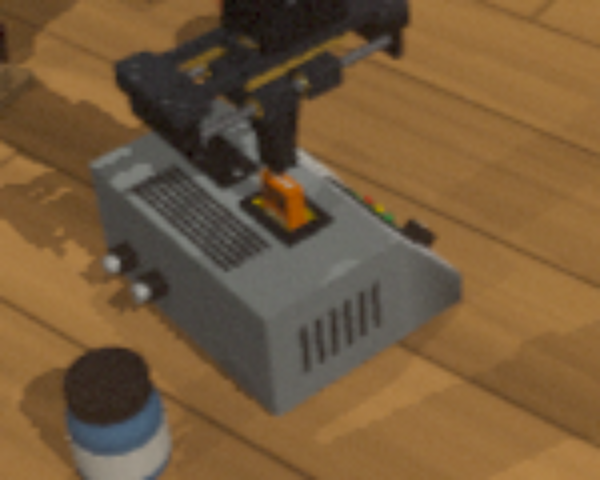

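The cartridge stands in the slot at (285,200), with the closed fingers just above it. I press in small steps and watch the force.

Call:
carry_out(hand=[1,1,1,1,1,1], slide=[[0,0,0.4],[0,0,0.4],[0,0,0.3],[0,0,0.1],[0,0,0],[0,0,0]], angular=[[0,0,0],[0,0,0],[0,0,0],[0,0,0],[0,0,0],[0,0,0]])

```text
time_s: 16.42
tcp_pos: [0.5705, -0.1147, 0.1407]
eef_rot: [[0.228, 0.974, 0.0], [0.974, -0.228, 0.0], [0.0, 0.0, -1.0]]
contact_force: [0.3, 1.1, -0.1]
grip_width: 0.001
gripper_force: 0.0
```

Call:
carry_out(hand=[1,1,1], slide=[[0,0,0.1],[0,0,0.1],[0,0,0]], angular=[[0,0,0],[0,0,0],[0,0,0]])

```text
time_s: 16.8
tcp_pos: [0.5708, -0.1148, 0.139]
eef_rot: [[0.228, 0.974, 0.001], [0.974, -0.228, -0.0], [0.0, 0.001, -1.0]]
contact_force: [-0.6, 0.0, 2.7]
grip_width: 0.002
gripper_force: 1.4
```

Call:
carry_out(hand=[1,1,1], slide=[[0,0,0.1],[0,0,0.1],[0,0,0]], angular=[[0,0,0],[0,0,0],[0,0,0]])

```text
time_s: 17.18
tcp_pos: [0.5705, -0.1147, 0.1366]
eef_rot: [[0.228, 0.974, 0.0], [0.974, -0.228, 0.0], [0.0, 0.0, -1.0]]
contact_force: [-0.6, 0.0, 2.5]
grip_width: 0.01
gripper_force: 1.6
```

Call:
carry_out(hand=[1,1,1], slide=[[0,0,0.1],[0,0,0.1],[0,0,0]], angular=[[0,0,0],[0,0,0],[0,0,0]])

```text
time_s: 17.55
tcp_pos: [0.5707, -0.1147, 0.1349]
eef_rot: [[0.228, 0.974, 0.001], [0.974, -0.228, 0.0], [0.0, 0.001, -1.0]]
contact_force: [0.3, -0.2, 5.2]
grip_width: 0.004
gripper_force: 2.3
```

Call:
carry_out(hand=[1,1,1], slide=[[0,0,0.1],[0,0,0.1],[0,0,0]], angular=[[0,0,0],[0,0,0],[0,0,0]])

```text
time_s: 17.92
tcp_pos: [0.5708, -0.1148, 0.1331]
eef_rot: [[0.228, 0.974, 0.001], [0.974, -0.228, 0.0], [0.0, 0.001, -1.0]]
contact_force: [-0.1, 0.1, 6.1]
grip_width: 0.005
gripper_force: 2.9
```

Call:
carry_out(hand=[1,1,1], slide=[[0,0,0.1],[0,0,0.1],[0,0,0]], angular=[[0,0,0],[0,0,0],[0,0,0]])

```text
time_s: 18.3
tcp_pos: [0.5708, -0.1147, 0.1311]
eef_rot: [[0.228, 0.974, 0.001], [0.974, -0.228, 0.0], [0.0, 0.001, -1.0]]
contact_force: [-0.6, 0.1, 5.6]
grip_width: 0.005
gripper_force: 2.9
```

Call:
carry_out(hand=[1,1,1], slide=[[0,0,0.1],[0,0,0.1],[0,0,0]], angular=[[0,0,0],[0,0,0],[0,0,0]])

```text
time_s: 18.68
tcp_pos: [0.5708, -0.1148, 0.1291]
eef_rot: [[0.228, 0.974, 0.001], [0.974, -0.228, 0.0], [0.0, 0.001, -1.0]]
contact_force: [0.1, -0.7, 6.2]
grip_width: 0.007
gripper_force: 2.9
```

Call:
carry_out(hand=[1,1,1], slide=[[0,0,0.08],[0,0,0],[0,0,0]], angular=[[0,0,0],[0,0,0],[0,0,0]])

```text
time_s: 19.05
tcp_pos: [0.5708, -0.1148, 0.1285]
eef_rot: [[0.228, 0.974, 0.001], [0.974, -0.228, 0.0], [0.0, 0.001, -1.0]]
contact_force: [-1.0, -0.4, 7.0]
grip_width: 0.007
gripper_force: 3.7
```

Call:
carry_out(hand=[1,1,1], slide=[[0,0,0.05],[0,0,0],[0,0,0]], angular=[[0,0,0],[0,0,0],[0,0,0]])

```text
time_s: 19.42
tcp_pos: [0.5708, -0.1148, 0.1284]
eef_rot: [[0.228, 0.974, 0.001], [0.974, -0.228, 0.0], [0.001, 0.001, -1.0]]
contact_force: [-0.5, -0.3, 9.8]
grip_width: 0.007
gripper_force: 4.7
```

Call:
carry_out(hand=[1,1,1], slide=[[0,0,0.04],[0,0,0],[0,0,0]], angular=[[0,0,0],[0,0,0],[0,0,0]])

```text
time_s: 19.8
tcp_pos: [0.5709, -0.1148, 0.1283]
eef_rot: [[0.228, 0.974, 0.001], [0.974, -0.228, 0.0], [0.001, 0.001, -1.0]]
contact_force: [-1.9, 0.7, 11.8]
grip_width: 0.009
gripper_force: 5.5
```

Call:
carry_out(hand=[1,1,1], slide=[[0,0,0.03],[0,0,0],[0,0,0]], angular=[[0,0,0],[0,0,0],[0,0,0]])

```text
time_s: 20.18
tcp_pos: [0.5709, -0.1148, 0.1282]
eef_rot: [[0.228, 0.974, 0.001], [0.974, -0.228, 0.001], [0.001, 0.001, -1.0]]
contact_force: [-2.2, 1.2, 12.6]
grip_width: 0.008
gripper_force: 6.2
```

Call:
carry_out(hand=[1,1,1,1,1,1,1], slide=[[0,0,-0.2],[0,0,-0.3],[0,0,-0.4],[0,0,-0.5],[0,0,-0.5],[0,0,0],[0,0,0]], angular=[[0,0,0],[0,0,0],[0,0,0],[0,0,0],[0,0,0],[0,0,0],[0,0,0]])

```text
time_s: 21.05
tcp_pos: [0.5701, -0.1146, 0.1453]
eef_rot: [[0.228, 0.974, -0.001], [0.974, -0.228, 0.0], [0.0, -0.001, -1.0]]
contact_force: [-0.8, -0.3, -0.4]
grip_width: 0.004
gripper_force: 0.0
```

Call:
carry_out(hand=[1,1,1,1], slide=[[0,0,0.2],[0,0,0.2],[0,0,0.1],[0,0,0]], angular=[[0,0,0],[0,0,0],[0,0,0],[0,0,0]])

```text
time_s: 21.55
tcp_pos: [0.5705, -0.1147, 0.1406]
eef_rot: [[0.228, 0.974, 0.0], [0.974, -0.228, 0.0], [0.0, 0.0, -1.0]]
contact_force: [-0.9, 0.8, 2.0]
grip_width: 0.006
gripper_force: 0.9
```

It popped up: there is 2 N at 140.6 mm. I push again.

Call:
carry_out(hand=[1,1,1,1,1,1,1,1], slide=[[0,0,0.2],[0,0,0.2],[0,0,0.2],[0,0,0.2],[0,0,0.2],[0,0,0.2],[0,0,0],[0,0,0]], angular=[[0,0,0],[0,0,0],[0,0,0],[0,0,0],[0,0,0],[0,0,0],[0,0,0],[0,0,0]])

```text
time_s: 22.55
tcp_pos: [0.5707, -0.1147, 0.1289]
eef_rot: [[0.228, 0.974, 0.001], [0.974, -0.228, 0.0], [0.0, 0.001, -1.0]]
contact_force: [0.4, 0.3, 4.8]
grip_width: 0.003
gripper_force: 2.5
```

Call:
carry_out(hand=[1,1,1], slide=[[0,0,0.1],[0,0,0],[0,0,0]], angular=[[0,0,0],[0,0,0],[0,0,0]])

```text
time_s: 22.92
tcp_pos: [0.5708, -0.1147, 0.1284]
eef_rot: [[0.228, 0.974, 0.001], [0.974, -0.228, 0.0], [0.001, 0.001, -1.0]]
contact_force: [-2.1, 0.6, 7.8]
grip_width: 0.004
gripper_force: 4.1
```

Call:
carry_out(hand=[1,1,1,1], slide=[[0,0,0.05],[0,0,0.03],[0,0,0],[0,0,0]], angular=[[0,0,0],[0,0,0],[0,0,0],[0,0,0]])

```text
time_s: 23.42
tcp_pos: [0.5708, -0.1148, 0.1282]
eef_rot: [[0.228, 0.974, 0.001], [0.974, -0.228, 0.001], [0.001, 0.001, -1.0]]
contact_force: [-2.7, 0.8, 12.2]
grip_width: 0.007
gripper_force: 5.9
```

Firm stop at 12 N. Now I let go and feel the top lightly, stepping down to about 132.5 mm.

Call:
carry_out(hand=[1,1,1,1,1,1,1], slide=[[0,0,-0.2],[0,0,-0.3],[0,0,-0.4],[0,0,-0.5],[0,0,-0.5],[0,0,0],[0,0,0]], angular=[[0,0,0],[0,0,0],[0,0,0],[0,0,0],[0,0,0],[0,0,0],[0,0,0]])

```text
time_s: 24.3
tcp_pos: [0.5703, -0.1146, 0.1457]
eef_rot: [[0.228, 0.974, -0.0], [0.974, -0.228, 0.0], [0.0, -0.0, -1.0]]
contact_force: [0.3, 0.4, 0.6]
grip_width: 0.002
gripper_force: 0.0
```

Call:
carry_out(hand=[1,1,1,1,1], slide=[[0,0,0.2],[0,0,0.2],[0,0,0.1],[0,0,0],[0,0,0]], angular=[[0,0,0],[0,0,0],[0,0,0],[0,0,0],[0,0,0]])

```text
time_s: 24.92
tcp_pos: [0.5704, -0.1147, 0.1408]
eef_rot: [[0.228, 0.974, 0.0], [0.974, -0.228, -0.0], [0.0, 0.0, -1.0]]
contact_force: [-0.1, 0.7, -0.6]
grip_width: -0.001
gripper_force: 0.0
```

Call:
carry_out(hand=[1,1,1,1,1], slide=[[0,0,0.2],[0,0,0.2],[0,0,0.2],[0,0,0],[0,0,0]], angular=[[0,0,0],[0,0,0],[0,0,0],[0,0,0],[0,0,0]])

```text
time_s: 25.55
tcp_pos: [0.5705, -0.1147, 0.1348]
eef_rot: [[0.228, 0.974, 0.0], [0.974, -0.228, 0.0], [0.0, 0.0, -1.0]]
contact_force: [0.6, -0.5, -0.1]
grip_width: 0.005
gripper_force: 0.0
```

Call:
carry_out(hand=[1,1,1,1], slide=[[0,0,0.1],[0,0,0],[0,0,0],[0,0,0]], angular=[[0,0,0],[0,0,0],[0,0,0],[0,0,0]])

```text
time_s: 26.05
tcp_pos: [0.5704, -0.1147, 0.1338]
eef_rot: [[0.228, 0.974, 0.0], [0.974, -0.228, 0.0], [0.0, 0.0, -1.0]]
contact_force: [-0.8, 0.6, 0.8]
grip_width: 0.005
gripper_force: 0.0
```

Nothing is met at 140.8 or 134.8 mm, so it stayed down. I touch its top lightly to confirm.

Call:
carry_out(hand=[1,1,1,1], slide=[[0,0,0.08],[0,0,0.04],[0,0,0],[0,0,0]], angular=[[0,0,0],[0,0,0],[0,0,0],[0,0,0]])

```text
time_s: 26.55
tcp_pos: [0.5706, -0.1147, 0.1329]
eef_rot: [[0.228, 0.974, 0.001], [0.974, -0.228, 0.0], [0.0, 0.001, -1.0]]
contact_force: [-0.5, -1.0, 3.1]
grip_width: 0.007
gripper_force: 1.4
```

Top felt at 133 mm (22 mm above the bezel) with about 3 N. It is home and caught. I retreat and take a last look.

Call:
carry_out(hand=[1,1,1,1,1,1,1,1], slide=[[0,0,-0.3],[0,0,-1],[0,0,-3],[0,0,-4],[0,0,-3],[0,0,-1],[0,0,0],[0,0,0]], angular=[[0,0,0],[0,0,0],[0,0,0],[0,0,0],[0,0,0],[0,0,0],[0,0,0],[0,0,0]])

```text
time_s: 27.55
tcp_pos: [0.5696, -0.1144, 0.254]
eef_rot: [[0.228, 0.974, -0.002], [0.974, -0.228, 0.0], [-0.0, -0.002, -1.0]]
contact_force: [-0.5, 0.4, -0.7]
grip_width: 0.004
gripper_force: 0.0
```

```bash
python3 - <<'E'
from h import *
c,s=snap('scene','s3')
cv2.imwrite("pics/s3c.png",cv2.resize(c["p"][110:300,140:390],None,fx=3,fy=3))
P,_=cloud(c,mask(c["p"],(5,170,120),(20,255,255),(205,160,240,195))); print(len(P),"top z",np.sort(P[:,2])[-5:])
E
```

```text
27.6 tcp [ 0.5696 -0.1144  0.254 ] yaw y -13.17 z [-2.5e-03  1.0e-04 -1.0e+00] F [ 0.5  -0.33  0.1 ]
58 top z [0.13422944 0.1342325  0.13436606 0.1344118  0.13496891]
```

View pics/s3c.png

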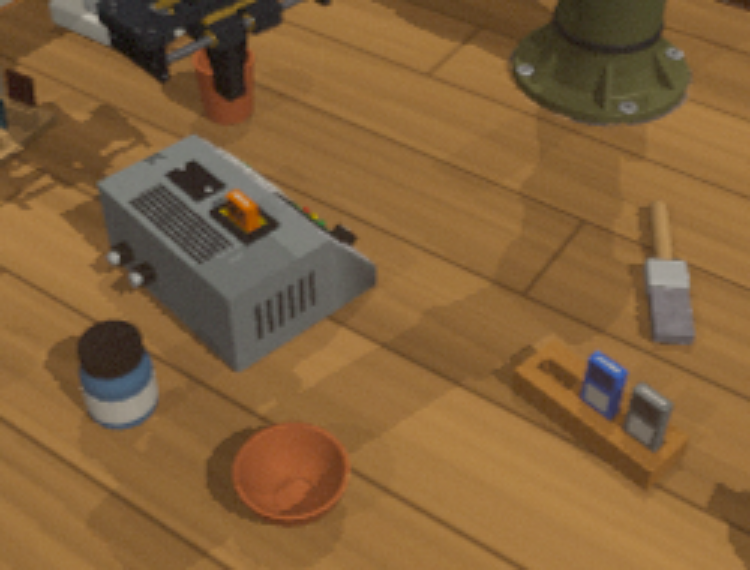

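The picture shows the cartridge home at (243,208), the two spares untouched in the caddy at (605,385) and (648,415), and the arm clear.

```bash
python3 -c "
from station import *
print(hand_in())"
```

```text
the job is handed in; nothing more can be done
None
```

The orange cartridge is clicked home in the slot and the job is handed in. It popped up after the first push and stayed down after the second; a light touch found its top at 133 mm, 22 mm above the bezel, and no push went over about 13 N.

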